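Refit the LED dimmer's D-knob and hold it pressed

TASK

Pull the dimmer knob up off its parking rail, out of the two sprung catches, turn it so that its flat side matches the flat of the dimmer's D-shaft, and push it fully home on the shaft. Then press the knob well down, as when brightening the shelf's LED strip, and finish with the hand still on it, keeping it pressed down; do not let go. Leave the key, ice scraper, bottle opener and glass bowl where they are.

Things in the scene. Friction and masses are not known exactly. Their poses are not given: they have to be found in the camera images.
- knob: Plastic dimmer knob (grey skirt, black bar), about 60 g, upright on the rail. Origin: centre of its underside, on the bore's axis; z up. Lower part: D-shaped skirt, 44 mm across, 18 mm high, cut flat on its +x side 15 mm from the axis. In its underside a D-shaped bore, 15 mm deep, radius 10.8 mm, its flat 4.3 mm from the axis, also on +x. It starts with the flat away from the robot, within 0.3 rad of the rail's x
- knob_grip (a point): centre of the grip bar that stands on the knob's skirt, 30 mm above the knob's underside. The bar is 14 mm thick (along the knob's x), 36 mm long (along y, parallel to the flat) and reaches from 18 to 42 mm above the underside; grip it across its 14 mm
- knob_mark (a point): point on the knob's lower edge, in the middle of its outer flat (15 mm along the knob's +x from its origin)
- rail: Fixed aluminium parking rail, 50 mm (x) by 150 mm (y) by 14 mm, lying on the board, its top 32 mm above the work surface. Origin: centre of its underside. A 6 mm dowel, 11 mm high, at its centre stands in the knob's bore. At its +y and -y ends stand steel catch blocks, 24 mm wide, 30 mm high, 46 to 58 mm from the dowel
- catch_l (a joint): sprung steel catch at the rail's +y side, 12 mm wide: how far it is pushed outward, 0 to 0.005 m. Its nose, 16 to 28 mm above the rail's top and 20 mm from the dowel, hooks 2 mm over the knob's skirt. A straight upward pull of 7 to 12 N opens both catches; after some 10 mm of rise the knob is free
- catch_r (a joint): sprung steel catch at the rail's -y side, 12 mm wide: how far it is pushed outward, 0 to 0.005 m. Its nose, 16 to 28 mm above the rail's top and 20 mm from the dowel, hooks 2 mm over the knob's skirt. A straight upward pull of 7 to 12 N opens both catches; after some 10 mm of rise the knob is free
- dimmer: Fixed white dimmer housing of the LED strip, 90 mm (x) by 70 mm (y) by 30 mm, lying on the board, its top 48 mm above the work surface. Origin: centre of its underside. The dial sits at its middle with the same axes: the dial's flat faces the housing's +x end, a short side with a grey slot, which points away from the robot, at most 0.9 rad off straight ahead
- dial_top (a point): Centre of the top of the dimmer's steel dial plate, 58 mm above the work surface unpressed; axes are the dial's, z up. The plate is D-shaped like the knob's skirt, flat on +x. The dial does not turn. The knob is home when its underside lies on the plate, the knob's axes along the dial's
- shaft_tip (a point): centre of the top of the steel D-shaft, 13 mm above dial_top, fixed to the dial plate. The shaft has radius 10 mm and a flat 3.5 mm from its axis on the dial's +x side; its top edge is chamfered by 1.2 mm
- dial_mark (a point): point on the dial plate's top edge, in the middle of its flat (15 mm along +x from dial_top)
- dial (a joint): how far the dial plate with its shaft is pressed down, 0 to 0.006 m (stop); a spring pushes it up with 2.8 N at 0 and 7 N at the stop. Pressed well down means at least half way
- car_key: bystander: black car key, fob 62 by 36 by 14 mm with a 44 mm steel blade, origin under the fob's centre
- ice_scraper: bystander: grey plastic ice scraper, 190 mm long (x), 89 mm wide blade at +x, 16 mm high, origin under its middle
- bottle_opener: bystander: steel bottle opener, 130 mm long (x), 44 mm wide loop at +x, 10 mm high, origin under its handle
- ring_bowl: bystander: glass bowl for rings, 90 mm across, 35 mm high, origin under its centre
Not all that is in view belongs to the job. What is meant by the knob is not red or turquoise, and is the smaller of those in its own colour.

How it is judged (in metres and radians):
On the way:
1. the knob is pulled up out of the catches, 35 mm or more above its place on the rail (z of knob in the frame of rail above 0.049 m), for 0.1 s.
At the end, for the whole second after the job is handed in: Knob home on the D-shaft (underside within 3 mm of the plate, centred within 3 mm, upright within 0.12 rad, flats' mid-points within 4.5 mm), dial pressed over 3 mm of its 6, fingers still bearing on the knob with over 1 N and not on the dimmer itself, for the last second (z of knob in the frame of dial_top between -0.003 and 0.003 m and horizontal distance between knob and dial_top below 0.003 m and distance between knob_mark and dial_mark below 0.0045 m and angle between the z axis of knob and the z axis of dial_top, either way round below 0.12 rad and value of joint dial above 0.003 m and contact force between the fingers and knob above 1 N and contact force between the arm and dimmer below 0.5 N); the arm keeps its last pose, push and grip.
It fails at once if the car key is disturbed (moved over 30 mm) (distance of car_key from where it was at the start of the episode above 0.03 m).
It fails at once if the ice scraper is disturbed (moved over 30 mm) (distance of ice_scraper from where it was at the start of the episode above 0.03 m).
It fails at once if the bottle opener is disturbed (moved over 30 mm) (distance of bottle_opener from where it was at the start of the episode above 0.03 m).
It fails at once if the glass bowl is disturbed (moved over 30 mm) (distance of ring_bowl from where it was at the start of the episode above 0.03 m).
It also fails if it takes over 42 s, if anything falls off the work surface, if the arm or the gripper's body presses on something with over 40 N, if the wrist force passes 120 N, or if a joint passes its speed limit or range.

ROBOT

A 7-joint arm with a two-finger parallel gripper is mounted at the origin on the work surface. World frame = base frame: x ahead of the robot, y to its left, z up, the work surface at z = 0. Lengths are in mm, angles in rad, forces in N, time in s.
With the tool pointing down it reaches from about 400 to 850 mm from the base axis. Payload 10.4 kg.
Tool frame: the origin (TCP) lies midway between the tips of the shut fingers; the grasp point (between the pads) lies behind it (env.grasp_offset is the z of the grasp point in the tool frame, in mm); z points along the fingers, y is the line along which they close (so a half turn about z gives the same grasp; the last joint's range is limited). The gripper opens to 85 mm and grips with 20 to 120 N. Pads are 22 mm wide; open, the fingers measure 114 mm over their backs; the gripper's body (76 mm by 85 mm) begins 54 mm behind the grasp point. The pads swing forward as they close: fully open they stand 13 mm farther back than shut.
Start: joints at [-1.356, 0.332, -0.065, 1.46, 0.022, 1.35, -0.088], TCP at [147.213, 607.437, 231.338] pointing down, gripper open.
Joint ranges: [-2.6, 2.6], [-0.5, 2.12], [-1.47, 1.34], [0.16, 2.42], [-1.27, 4.41], [0.06, 2.06], [-2.6, 2.6]. Speed limits (rad/s): [2.22, 2.22, 2.79, 2.79, 3.14, 3.14, 3.14].

INTERFACE

Orientations are given as [roll, pitch, yaw] about the fixed x, y, z axes, in that order (R = Rz(yaw) Ry(pitch) Rx(roll)).
In Python, from bench import env, optics, hand_in gives the robot as it stands.
- The arm moves only by the tool servo_tool, never from a script. Its argument "plan" is a list of rows, each an object of numbers: "jaw": the closure, from 0 (fully open) to 1 (shut); "tx", "ty", "tz": the shift along the tool's x, y, z in units of 0.12 m (1.0 is 0.12 m); "yaw": the turn about the tool's z in units of 120 degrees (1.0 is 120 degrees). A call has exactly 5 rows; each row is the pose to reach, as a shift and turn from the pose commanded when the call began, along the tool's axes at that moment; what a row does not reach only later rows make up. A row lasts 1/10 s, in which the tool goes at most 50 mm and 8.59 degrees, less where a joint would pass 70% of its speed; a pose out of reach is approached as far as the arm can. A call with a number of a shift or a turn outside -1 to 1 is refused whole. A call with a gripper value outside its range is refused whole. The fingers move at their own pace and stop on an object; "newtons" is the grip in N (left out, the last holds). Time passes only in rows, so rows that repeat a pose let the fingers close, or fill a call up. It gives the time, the measured TCP pose, the force, the opening and the grip force at its end, in the units of the state.
- env.get_state(): the state, without advancing time (a new reading comes with each control period).
- optics.grab_frame(name): name is "scene" or "top" or "wrist"; returns a dict with "image" (400x640x3 uint8, red, green, blue), "vertical_fov" (degrees; the focal length in pixels is half the picture's height over the tangent of half this angle, whatever the lens; pixels are square), "cx", "cy" (the principal point, pixels), "T" (4x4, takes a point from camera to world coordinates). Camera axes: x right, y down, z forward; pixel columns grow to the right and rows downward; lengths in mm; the calibration is good to about 2 mm. A picture is of the moment at which its call begins. There is no depth.
- hand_in(): hands the job in; it is judged then, once.
The state is a dict: "clock": time; "q": joint angles; "joint_vel": joint speeds; "joint_torque": joint torques, N m; "position": TCP position; "orientation": TCP orientation; "ft_force": force on the tool from outside, world axes, zero at the start; "ft_torque": the same for the moment, N m; "finger_gap": opening from 0.0 (shut) to 1.0 (fully open); "grip_force": force on a finger pad.
Only numpy, scipy, OpenCV 4.12 (cv2) and the standard library are available. Lean on these libraries where they do the work, as an engineer would, in place of code of your own. Each camera call takes 0.05 s, during which the arm holds its last target. There are 200 camera calls.

## Working session

There is one attempt and no reset: what is moved stays moved. The work goes in short steps, Python scripts to look and compute and a tool call to move; the robot and the scene stay as the last step left them, time stands still between calls to the robot, and variables do not carry over. Pictures are saved under pics/ and viewed, at most 13 in all, crops included, and the job is handed in when it is done.

Besides the shell and the picture viewer there is one more tool, called after "Request:" by a JSON object that holds its "api" and its "payload". servo_tool: Moves the arm, as the interface text tells. Shifts and turns lie within -1 to 1; 1 stands for 0.12 m of shift or 120 degrees of turn. Its arguments: {"type":"object","properties":{"plan":{"type":"array"},"newtons":{"type":"number"}},"required":["plan"]}

```bash
ls; mkdir -p pics
python3 - <<'E'
from bench import env,optics
import cv2,numpy as np
s=env.get_state();print(s['clock'],s['position'],s['orientation'],env.grasp_offset,s['ft_force'],s['finger_gap'])
fs=[]
for n in("scene","top"):
    f=optics.grab_frame(n);cv2.imwrite(f'pics/{n}0.png',f['image'][:,:,::-1]);np.savez(f'{n}0.npz',**f)
    print(n,f['vertical_fov'],f['cx'],f['cy'],np.round(f['T'],3).tolist());
E
```

```text
pics
0.0 [147.10488865 607.06392246 230.51910456] [-3.14019807e+00  3.38888073e-05  2.90388097e+00] -18.700000000000003 [-0.49656954  1.08163718  0.05740819] 0.9992034383609061
scene 47.51239696490728 326.30896924149476 202.52137058529968 [[-0.055, 0.644, -0.763, 1440.056], [0.998, 0.018, -0.057, 149.786], [-0.023, -0.765, -0.644, 838.719], [0.0, 0.0, 0.0, 1.0]]
top 49.072891224141856 324.4609992745874 211.29170827372843 [[0.023, -0.984, 0.179, 222.257], [-1.0, -0.021, 0.014, 64.399], [-0.01, -0.179, -0.984, 1553.645], [0.0, 0.0, 0.0, 1.0]]
```

View pics/scene0.png

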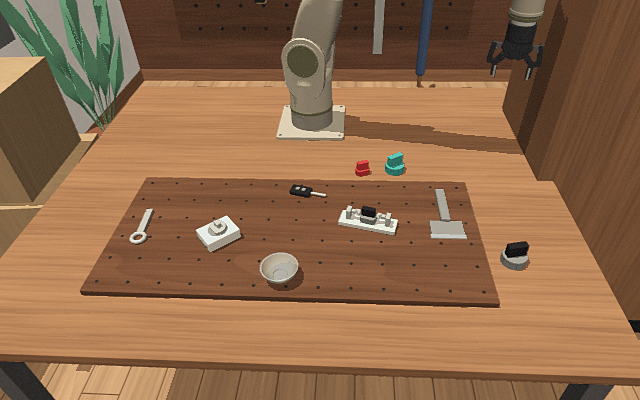

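View pics/top0.png

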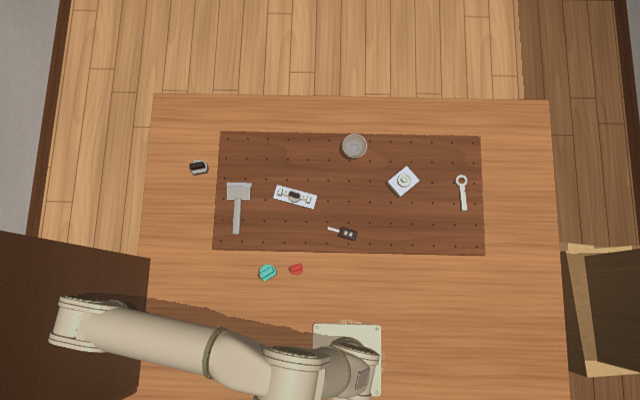

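The candidates are: the grey/black knob on the rail (scene 368,214; top 295,196), a larger grey/black knob (scene 515,256; top 199,167), a red one (362,168) and a turquoise one (395,163). By the description I choose the one on the rail, and check it in a crop.

```bash
cat > h.py <<'E'
import numpy as np,cv2
def ray(f,uv,z):
    uv=np.atleast_2d(uv).astype(float); fl=200/np.tan(np.radians(float(f['vertical_fov']))/2)
    d=np.c_[(uv[:,0]-f['cx'])/fl,(uv[:,1]-f['cy'])/fl,np.ones(len(uv))]@f['T'][:3,:3].T
    o=f['T'][:3,3]; return o+d*((z-o[2])/d[:,2])[:,None]
def proj(f,p):
    fl=200/np.tan(np.radians(float(f['vertical_fov']))/2)
    c=(np.atleast_2d(p)-f['T'][:3,3])@f['T'][:3,:3]
    return np.c_[fl*c[:,0]/c[:,2]+f['cx'],fl*c[:,1]/c[:,2]+f['cy']]
E
python3 - <<'E'
from h import *
T=dict(np.load('top0.npz'));S=dict(np.load('scene0.npz'))
out=[]
for f,nm,boxes in((T,'top',[(265,175,325,220,32),(380,160,425,202,48)]),(S,'scene',[(330,195,405,240,32),(190,205,245,255,48)])):
    for x0,y0,x1,y1,z in boxes:
        im=f['image'][y0:y1,x0:x1]; 
        m=((im.min(2)>(150 if nm=='top' else 185))).astype(np.uint8)
        if nm=='top':
            ys,xs=np.nonzero(m); P=ray(f,np.c_[xs+x0,ys+y0],z)[:,:2].astype(np.float32)
            r=cv2.minAreaRect(P);print(nm,z,r, len(P))
        c=cv2.resize(im,(400,300),interpolation=cv2.INTER_CUBIC); out.append(c)
cv2.imwrite('pics/c0.png',np.vstack([np.hstack(out[:2]),np.hstack(out[2:])])[:,:,::-1])
print(ray(T,[[295,196],[403,181],[199,167]],60))
E
```

```text
top 32 ((550.58935546875, 192.82229614257812), (149.21258544921875, 50.23228454589844), 75.8850326538086) 454
top 48 ((612.5465087890625, -190.29913330078125), (69.74225616455078, 89.64106750488281), 40.74031066894531) 460
[[ 545.93858558  189.48378132   60.        ]
 [ 607.69730619 -187.16105603   60.        ]
 [ 643.70853404  533.2898789    60.        ]]
```

View pics/c0.png

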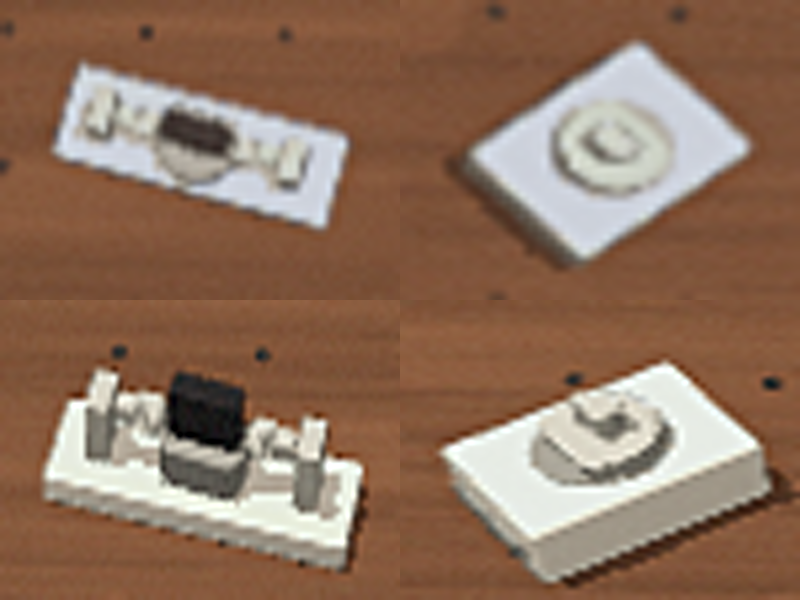

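The crop confirms it: the chosen knob is on the rail between the catches, bar at about (195,130) in the top crop. The dimmer's flat and slot point towards (+x, -y), about -49°. The rail's x is about -14°. Moving above the rail.

Request:
{"api": "servo_tool", "payload": {"plan": [{"jaw": 0,"tx": -0.2,"ty": -0.13,"tz": 0,"yaw": 0},{"jaw": 0,"tx": -0.4,"ty": -0.26,"tz": 0,"yaw": 0},{"jaw": 0,"tx": -0.6,"ty": -0.38,"tz": 0,"yaw": 0},{"jaw": 0,"tx": -0.8,"ty": -0.51,"tz": 0,"yaw": 0},{"jaw": 0,"tx": -1.0,"ty": -0.64,"tz": 0,"yaw": 0}]}}

```text
clock: 0.6
position: [246.4, 503.4, 231.0]
orientation: [-3.141, -0.0, 2.904]
ft_force: [-0.1, 0.6, 0.2]
finger_gap: 0.998
grip_force: 0.0
```

Request:
{"api": "servo_tool", "payload": {"plan": [{"jaw": 0,"tx": -0.2,"ty": -0.13,"tz": 0,"yaw": 0},{"jaw": 0,"tx": -0.4,"ty": -0.26,"tz": 0,"yaw": 0},{"jaw": 0,"tx": -0.6,"ty": -0.38,"tz": 0,"yaw": 0},{"jaw": 0,"tx": -0.8,"ty": -0.51,"tz": 0,"yaw": 0},{"jaw": 0,"tx": -1.0,"ty": -0.64,"tz": 0,"yaw": 0}]}}

```text
clock: 1.1
position: [344.9, 400.5, 231.0]
orientation: [-3.141, -0.0, 2.904]
ft_force: [0.8, 0.4, 0.5]
finger_gap: 0.998
grip_force: 0.0
```

Request:
{"api": "servo_tool", "payload": {"plan": [{"jaw": 0,"tx": -0.2,"ty": -0.13,"tz": 0,"yaw": 0},{"jaw": 0,"tx": -0.4,"ty": -0.26,"tz": 0,"yaw": 0},{"jaw": 0,"tx": -0.6,"ty": -0.38,"tz": 0,"yaw": 0},{"jaw": 0,"tx": -0.8,"ty": -0.51,"tz": 0,"yaw": 0},{"jaw": 0,"tx": -1.0,"ty": -0.64,"tz": 0,"yaw": 0}]}}

```text
clock: 1.6
position: [443.4, 297.7, 231.1]
orientation: [-3.141, -0.0, 2.904]
ft_force: [0.6, 1.5, 0.5]
finger_gap: 0.999
grip_force: 0.0
```

Request:
{"api": "servo_tool", "payload": {"plan": [{"jaw": 0,"tx": -0.2,"ty": -0.13,"tz": 0,"yaw": 0.07},{"jaw": 0,"tx": -0.4,"ty": -0.26,"tz": 0,"yaw": 0.14},{"jaw": 0,"tx": -0.6,"ty": -0.38,"tz": 0,"yaw": 0.21},{"jaw": 0,"tx": -0.8,"ty": -0.51,"tz": 0,"yaw": 0.28},{"jaw": 0,"tx": -1.0,"ty": -0.64,"tz": 0,"yaw": 0.35}]}}

```text
clock: 2.1
position: [541.8, 194.9, 231.0]
orientation: [-3.141, -0.0, 2.165]
ft_force: [0.4, -0.6, -0.4]
finger_gap: 1.001
grip_force: 0.0
```

Request:
{"api": "servo_tool", "payload": {"plan": [{"jaw": 0,"tx": 0,"ty": 0,"tz": 0.05,"yaw": 0.07},{"jaw": 0,"tx": 0,"ty": 0,"tz": 0.1,"yaw": 0.14},{"jaw": 0,"tx": 0,"ty": 0,"tz": 0.15,"yaw": 0.21},{"jaw": 0,"tx": 0,"ty": 0,"tz": 0.2,"yaw": 0.28},{"jaw": 0,"tx": 0,"ty": 0,"tz": 0.2,"yaw": 0.35}]}}

```text
clock: 2.6
position: [540.7, 195.6, 206.1]
orientation: [-3.14, 0.001, 1.432]
ft_force: [-0.6, -0.8, 0.3]
finger_gap: 0.998
grip_force: 0.0
```

Run:
```python
from h import *
from bench import env,optics
f=optics.grab_frame('wrist');np.savez('w1.npz',**f);cv2.imwrite('pics/w1.png',f['image'][:,:,::-1])
print(np.round(f['T'],2).tolist(),f['vertical_fov'],env.get_state()['position'])
print(proj(f,[[550.6,192.8,74],[550.6,192.8,32]]))
```

```text
[[0.99, -0.13, -0.04, 551.48], [-0.14, -0.95, -0.28, 268.01], [-0.0, 0.29, -0.96, 348.25], [0.0, 0.0, 0.0, 1.0]] 60.05023453515213 [540.85629095 195.7069666  206.45309462]
[[328.53020599 191.12677403]
 [327.08009694 179.36273513]]
```

View pics/w1.png

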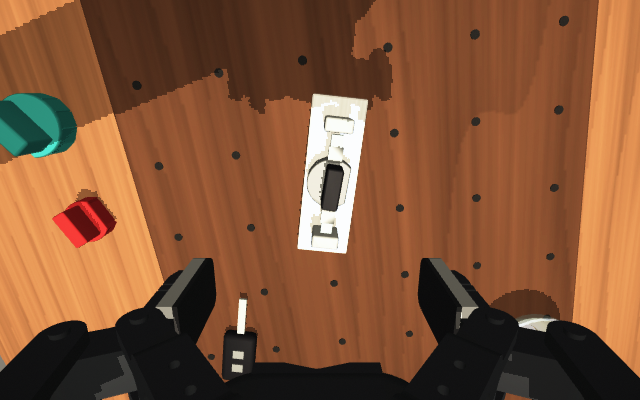

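The wrist view shows the knob at (331,187) on the rail, with the skirt's round part on the left and the flat on the right (+x). Next I measure the bar and the rail.

Run:
```python
from h import *
f=dict(np.load('w1.npz'));im=f['image']
x0,y0,x1,y1=300,145,365,222
m=(im[y0:y1,x0:x1].max(2)<70).astype(np.uint8)
n,l,st,c=cv2.connectedComponentsWithStats(m)
k=1+st[1:,4].argmax();ys,xs=np.nonzero(l==k);print(st[k],np.c_[xs,ys].mean(0)+[x0,y0])
P=ray(f,np.c_[xs+x0,ys+y0],74)[:,:2].astype(np.float32);r=cv2.minAreaRect(P);print('bar',r)
# principal direction
e=np.linalg.svd(P-P.mean(0),full_matrices=False)[2][0];print('dir',np.degrees(np.arctan2(e[1],e[0])),P.mean(0))
t=(P-P.mean(0))@(e*np.sign(e[1]));print(t.min(),t.max())
x0,y0,x1,y1=285,85,380,262
m=(im[y0:y1,x0:x1].min(2)>110)
ys,xs=np.nonzero(m);P=ray(f,np.c_[xs+x0,ys+y0],32)[:,:2].astype(np.float32);print('rail',cv2.minAreaRect(P))
cv2.imwrite('pics/c1.png',cv2.resize(im[140:230,280:380],(800,600)[::1] if 0 else (660,594),interpolation=cv2.INTER_CUBIC)[:,:,::-1])
```

```text
[ 21  19  23  47 522] [330.70689655 187.09386973]
bar ((553.3811645507812, 195.49032592773438), (38.836280822753906, 14.655414581298828), 73.09264373779297)
dir -107.70649 [552.76416 195.79752]
-19.504606 19.295185
rail ((553.54638671875, 193.16159057617188), (148.9163055419922, 49.36665725708008), 75.81249237060547)
```

View pics/c1.png

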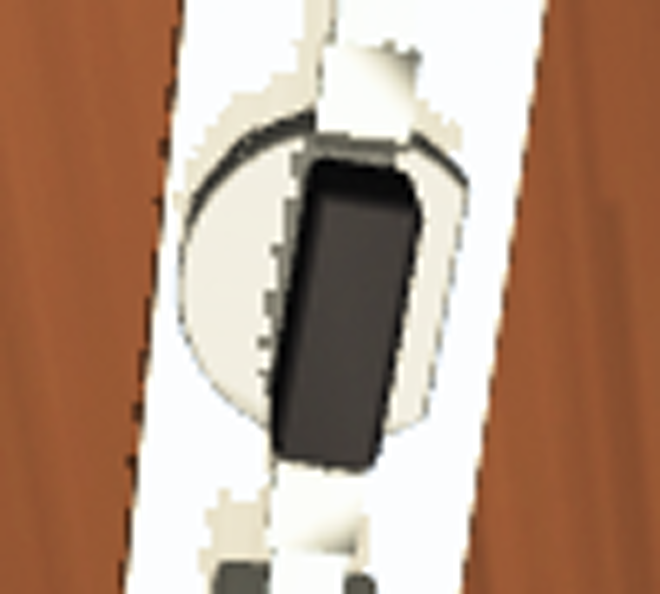

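Request:
{"api": "servo_tool", "payload": {"plan": [{"jaw": 0,"tx": 0,"ty": 0.03,"tz": 0.15,"yaw": 0.03},{"jaw": 0,"tx": 0,"ty": 0.07,"tz": 0.35,"yaw": 0.06},{"jaw": 0,"tx": 0,"ty": 0.1,"tz": 0.6,"yaw": 0.08},{"jaw": 0,"tx": 0,"ty": 0.1,"tz": 0.8,"yaw": 0.08},{"jaw": 0,"tx": 0,"ty": 0.1,"tz": 0.9,"yaw": 0.08}]}}

```text
clock: 3.15
position: [552.0, 193.9, 97.0]
orientation: [-3.139, 0.002, 1.273]
ft_force: [0.5, 0.7, -0.6]
finger_gap: 1.003
grip_force: 0.0
```

Run:
```python
from h import *
from bench import env,optics
f=optics.grab_frame('wrist');np.savez('w2.npz',**f);im=f['image']
s=env.get_state();print(s['position'],s['orientation'],proj(f,[552.7,193.7,74]))
m=(im.max(2)<70).astype(np.uint8);n,l,st,c=cv2.connectedComponentsWithStats(m)
for k in range(1,n):
    if st[k,4]>300:
        ys,xs=np.nonzero(l==k);P=ray(f,np.c_[xs,ys],74)[:,:2].astype(np.float32);r=cv2.minAreaRect(P)
        print(st[k],c[k],r)
cv2.imwrite('pics/w2.png',im[:,:,::-1])
```

```text
[551.67169052 193.70783742  96.11153842] [-3.13861202e+00  3.01115481e-03  1.27263372e+00] [[317.1488775  243.79752168]]
[  0   0  27  39 320] [13.7     17.06875] ((459.24249267578125, 333.1732177734375), (4.6680827140808105, 15.723563194274902), 4.322120666503906)
[ 58   0  41  70 580] [77.75172414 18.15517241] ((486.9491271972656, 319.1790771484375), (9.941951751708984, 29.86648178100586), 6.953380107879639)
[ 306  200   27   74 1490] [318.04630872 238.64697987] ((554.6774291992188, 196.65843200683594), (40.636417388916016, 13.525967597961426), 72.38976287841797)
[    0   258   640   142 40973] [318.6758109  357.77931809] ((537.6240844726562, 141.1113739013672), (93.32392883300781, 384.4974670410156), 72.9780502319336)
```

View pics/w2.png

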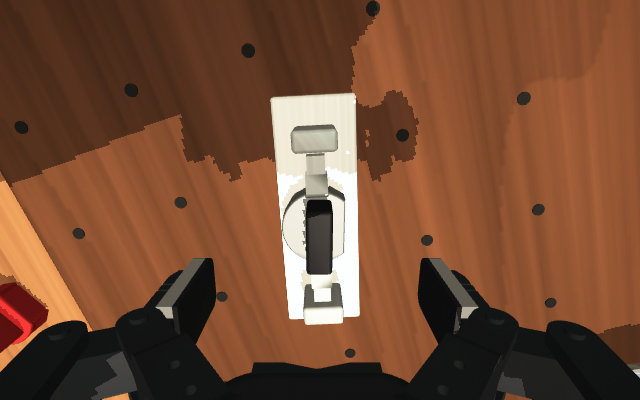

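The bar lies at (319,237), centred between the pads within 1–2 mm and aligned (72.4° against 72.9°). Descending to grip.

Request:
{"api": "servo_tool", "payload": {"plan": [{"jaw": 0,"tx": 0.01,"ty": 0.013,"tz": 0.1,"yaw": 0},{"jaw": 0,"tx": 0.01,"ty": 0.013,"tz": 0.2,"yaw": 0},{"jaw": 0,"tx": 0.01,"ty": 0.013,"tz": 0.3,"yaw": 0},{"jaw": 0,"tx": 0.01,"ty": 0.013,"tz": 0.35,"yaw": 0},{"jaw": 0,"tx": 0.01,"ty": 0.013,"tz": 0.35,"yaw": 0}]}}

```text
clock: 3.7
position: [554.5, 194.7, 56.4]
orientation: [-3.141, 0.001, 1.27]
ft_force: [0.6, 0.4, 0.0]
finger_gap: 1.001
grip_force: 0.0
```

Request:
{"api": "servo_tool", "payload": {"plan": [{"jaw": 0.5,"tx": 0,"ty": 0,"tz": 0,"yaw": 0},{"jaw": 0.8,"tx": 0,"ty": 0,"tz": 0,"yaw": 0},{"jaw": 1,"tx": 0,"ty": 0,"tz": 0,"yaw": 0},{"jaw": 1,"tx": 0,"ty": 0,"tz": 0,"yaw": 0},{"jaw": 1,"tx": 0,"ty": 0,"tz": 0,"yaw": 0}], "newtons": 80}}

```text
clock: 4.2
position: [555.2, 195.0, 57.5]
orientation: [3.141, -0.0, 1.27]
ft_force: [-3.8, 1.2, 16.4]
finger_gap: 0.149
grip_force: 51.8
```

Request:
{"api": "servo_tool", "payload": {"plan": [{"jaw": 1,"tx": 0,"ty": 0,"tz": 0,"yaw": 0},{"jaw": 1,"tx": 0,"ty": 0,"tz": 0,"yaw": 0},{"jaw": 1,"tx": 0,"ty": 0,"tz": 0,"yaw": 0},{"jaw": 1,"tx": 0,"ty": 0,"tz": 0,"yaw": 0},{"jaw": 1,"tx": 0,"ty": 0,"tz": 0,"yaw": 0}]}}

```text
clock: 4.7
position: [555.3, 195.1, 57.7]
orientation: [3.141, -0.001, 1.27]
ft_force: [-2.0, -0.7, 5.8]
finger_gap: 0.14
grip_force: 78.8
```

Request:
{"api": "servo_tool", "payload": {"plan": [{"jaw": 1,"tx": 0,"ty": 0,"tz": -0.05,"yaw": 0},{"jaw": 1,"tx": 0,"ty": 0,"tz": -0.1,"yaw": 0},{"jaw": 1,"tx": 0,"ty": 0,"tz": -0.18,"yaw": 0},{"jaw": 1,"tx": 0,"ty": 0,"tz": -0.3,"yaw": 0},{"jaw": 1,"tx": 0,"ty": 0,"tz": -0.45,"yaw": 0}]}}

```text
clock: 5.2
position: [555.2, 194.6, 112.7]
orientation: [3.141, 0.0, 1.27]
ft_force: [-0.3, -0.6, -0.7]
finger_gap: 0.142
grip_force: 79.6
```

Request:
{"api": "servo_tool", "payload": {"plan": [{"jaw": 1,"tx": 0,"ty": 0,"tz": -0.15,"yaw": 0},{"jaw": 1,"tx": 0,"ty": 0,"tz": -0.3,"yaw": 0},{"jaw": 1,"tx": 0,"ty": 0,"tz": -0.45,"yaw": 0},{"jaw": 1,"tx": 0,"ty": 0,"tz": -0.6,"yaw": 0},{"jaw": 1,"tx": 0,"ty": 0,"tz": -0.6,"yaw": 0}]}}

```text
clock: 5.7
position: [556.7, 195.0, 187.2]
orientation: [3.138, -0.004, 1.27]
ft_force: [0.1, 0.1, -0.6]
finger_gap: 0.141
grip_force: 79.6
```

Run:
```python
from h import *
from bench import env,optics
s=env.get_state();print(s['position'],s['orientation'],s['finger_gap'],s['ft_force'],s['q'])
f=optics.grab_frame('wrist');g=optics.grab_frame('scene')
np.savez('w3.npz',**f);np.savez('s3.npz',**g)
p=proj(g,s['position'])[0].astype(int);print(p)
a=cv2.resize(f['image'][180:400,220:420],(440,484));b=cv2.resize(g['image'][p[1]-40:p[1]+60,p[0]-35:p[0]+35],(339,484),interpolation=cv2.INTER_CUBIC)
cv2.imwrite('pics/c3.png',np.hstack([a,b])[:,:,::-1])
```

```text
[556.72700586 194.96111381 187.1871865 ] [ 3.13768907 -0.00383364  1.26951001] 0.1405651379147838 [ 0.12590469  0.0543858  -0.56766445] [-0.81871709  0.29361529  0.48989346  1.64703909 -0.14564892  1.23170895
 -0.60004832]
[371 173]
```

View pics/c3.png

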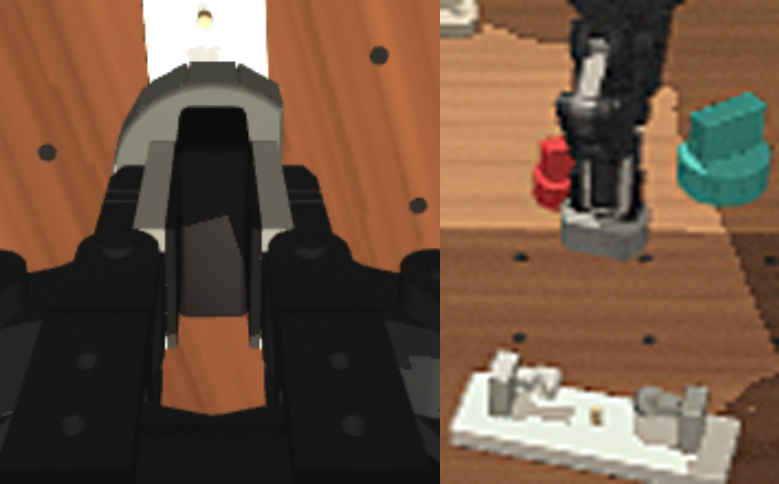

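The knob is held upright, clear of the catches; the rail is empty but for the dowel. Now I measure how the knob sits in the hand.

Run:
```python
from h import *
from scipy.spatial.transform import Rotation as R
f=dict(np.load('w3.npz'));im=f['image'].astype(int)
pos=np.array([556.73,194.96,187.19]);M=R.from_euler('xyz',[3.13769,-.00383,1.26951]).as_matrix()
def tool(uv,z): return np.round((ray(f,uv,z)-pos)@M,1)
c=lambda x,y:[220+x/2.2,180+y/2.2]
zb=pos[2]-57.7+32
print('bar top near/far',tool([c(215,315),c(215,146)],zb+42))
print('bar end far bottom', tool([c(213,107)],zb+18))
print('skirt lower far',tool([c(213,63)],zb),'skirt top edge far',tool([c(213,88)],zb+18))
print('skirt top left(-x) x / flat right',tool([c(117,160)],zb+18),tool([c(281,110)],zb+18))
print('column profile',[(v,int(im[v,310:322].mean())) for v in range(204,330,2)])
```

```text
bar top near/far [[-19.    0.8 -16.4]
 [ 16.4   0.8 -16.2]]
bar end far bottom [[14.5  0.5  7.8]]
skirt lower far [[18.4  0.5 25.8]] skirt top edge far [[18.7  0.5  7.8]]
skirt top left(-x) x / flat right [[  2.4 -20.2   7.6]] [[13.8 14.9  7.8]]
column profile [(204, 239), (206, 238), (208, 66), (210, 66), (212, 66), (214, 66), (216, 66), (218, 86), (220, 122), (222, 134), (224, 134), (226, 134), (228, 65), (230, 13), (232, 13), (234, 13), (236, 13), (238, 13), (240, 14), (242, 14), (244, 14), (246, 14), (248, 19), (250, 22), (252, 23), (254, 23), (256, 24), (258, 23), (260, 24), (262, 24), (264, 23), (266, 23), (268, 24), (270, 23), (272, 23), (274, 23), (276, 23), (278, 28), (280, 49), (282, 60), (284, 59), (286, 58), (288, 58), (290, 57), (292, 56), (294, 56), (296, 55), (298, 54), (300, 54), (302, 53), (304, 52), (306, 52), (308, 51), (310, 50), (312, 50), (314, 49), (316, 48), (318, 47), (320, 46), (322, 43), (324, 90), (326, 102), (328, 102)]
```

Request:
{"api": "servo_tool", "payload": {"plan": [{"jaw": 1,"tx": -0.17,"ty": 0.06,"tz": 0,"yaw": 0},{"jaw": 1,"tx": -0.34,"ty": 0.11,"tz": 0,"yaw": 0},{"jaw": 1,"tx": -0.5,"ty": 0.17,"tz": 0,"yaw": 0},{"jaw": 1,"tx": -0.67,"ty": 0.23,"tz": 0,"yaw": 0},{"jaw": 1,"tx": -0.84,"ty": 0.28,"tz": 0,"yaw": 0}]}}

```text
clock: 6.3
position: [556.9, 87.6, 182.5]
orientation: [-3.141, 0.001, 1.27]
ft_force: [-0.0, 0.4, -0.8]
finger_gap: 0.141
grip_force: 79.6
```

Request:
{"api": "servo_tool", "payload": {"plan": [{"jaw": 1,"tx": -0.17,"ty": 0.06,"tz": 0,"yaw": 0},{"jaw": 1,"tx": -0.34,"ty": 0.11,"tz": 0,"yaw": 0},{"jaw": 1,"tx": -0.5,"ty": 0.17,"tz": 0,"yaw": 0},{"jaw": 1,"tx": -0.67,"ty": 0.23,"tz": 0,"yaw": 0},{"jaw": 1,"tx": -0.84,"ty": 0.28,"tz": 0,"yaw": 0}]}}

```text
clock: 6.8
position: [559.0, -18.5, 182.5]
orientation: [-3.14, 0.001, 1.27]
ft_force: [0.9, -0.0, -0.1]
finger_gap: 0.142
grip_force: 79.6
```

Request:
{"api": "servo_tool", "payload": {"plan": [{"jaw": 1,"tx": -0.17,"ty": 0.06,"tz": 0,"yaw": 0},{"jaw": 1,"tx": -0.34,"ty": 0.11,"tz": 0,"yaw": 0},{"jaw": 1,"tx": -0.5,"ty": 0.17,"tz": 0,"yaw": 0},{"jaw": 1,"tx": -0.67,"ty": 0.23,"tz": 0,"yaw": 0},{"jaw": 1,"tx": -0.84,"ty": 0.28,"tz": 0,"yaw": 0}]}}

```text
clock: 7.3
position: [561.3, -124.6, 182.5]
orientation: [-3.14, 0.0, 1.27]
ft_force: [1.4, 0.8, -0.0]
finger_gap: 0.141
grip_force: 79.6
```

Request:
{"api": "servo_tool", "payload": {"plan": [{"jaw": 1,"tx": -0.2,"ty": 0.07,"tz": 0,"yaw": 0.07},{"jaw": 1,"tx": -0.4,"ty": 0.14,"tz": 0,"yaw": 0.14},{"jaw": 1,"tx": -0.6,"ty": 0.21,"tz": 0,"yaw": 0.2},{"jaw": 1,"tx": -0.84,"ty": 0.28,"tz": 0,"yaw": 0.267},{"jaw": 1,"tx": -0.84,"ty": 0.28,"tz": 0,"yaw": 0.267}]}}

```text
clock: 7.8
position: [562.1, -234.8, 182.7]
orientation: [3.141, 0.003, 0.701]
ft_force: [-1.3, 0.1, -1.3]
finger_gap: 0.143
grip_force: 79.6
```

Run:
```python
from h import *
from bench import env,optics
f=optics.grab_frame('wrist');s=env.get_state();print(s['position'],s['orientation'],s['ft_force'])
np.savez('w4.npz',**f,pos=s['position'],ori=s['orientation']);cv2.imwrite('pics/w4.png',f['image'][:,:,::-1])
print(proj(f,[[612.5,-190.3,58],[612.5,-190.3,71]]))
```

```text
[ 562.80510866 -232.29143837  182.50582604] [-3.14126337e+00  2.08085904e-03  7.06990092e-01] [ 0.51061277  0.85393779 -1.15927731]
[[314.37410778 104.86326545]
 [314.29100409 105.32189991]]
```

View pics/w4.png

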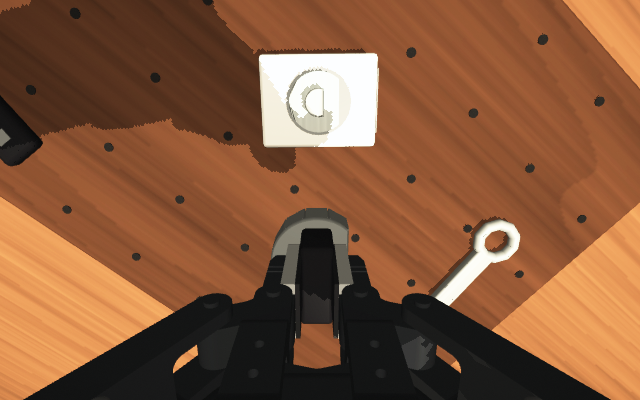

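The dimmer is at (318,100), its flat to the right as wanted. The knob is in hand at (316,240). Next I measure the dial.

Run:
```python
from h import *
from scipy.spatial.transform import Rotation as R
f=dict(np.load('w4.npz'));im=f['image']
x0,y0,x1,y1=245,40,392,160
c=im[y0:y1,x0:x1].astype(int)
m=((c.min(2)>120)&(c.max(2)-c.min(2)<60)).astype(np.uint8)
n,l,st,cc=cv2.connectedComponentsWithStats(m);k=1+st[1:,4].argmax()
ct=max(cv2.findContours((l==k).astype(np.uint8),cv2.RETR_EXTERNAL,cv2.CHAIN_APPROX_NONE)[0],key=len)[:,0]+[x0,y0]
r=cv2.minAreaRect(ray(f,ct,48)[:,:2].astype(np.float32));print('house',r)
ap=cv2.approxPolyDP(ct.reshape(-1,1,2).astype(np.int32),6,True)[:,0];print(ap.tolist());print(np.round(ray(f,ap,48),1).tolist())
cv2.imwrite('pics/c4.png',cv2.resize(im[40:160,245:395],(750,600),interpolation=cv2.INTER_CUBIC)[:,:,::-1])
```

```text
house ((616.3355102539062, -191.50241088867188), (68.97077178955078, 89.5218505859375), 40.68608093261719)
[[376, 54], [260, 55], [264, 145], [372, 145]]
[[669.6, -202.0, 48.0], [613.6, -136.6, 48.0], [562.8, -179.6, 48.0], [618.2, -245.4, 48.0]]
```

View pics/c4.png

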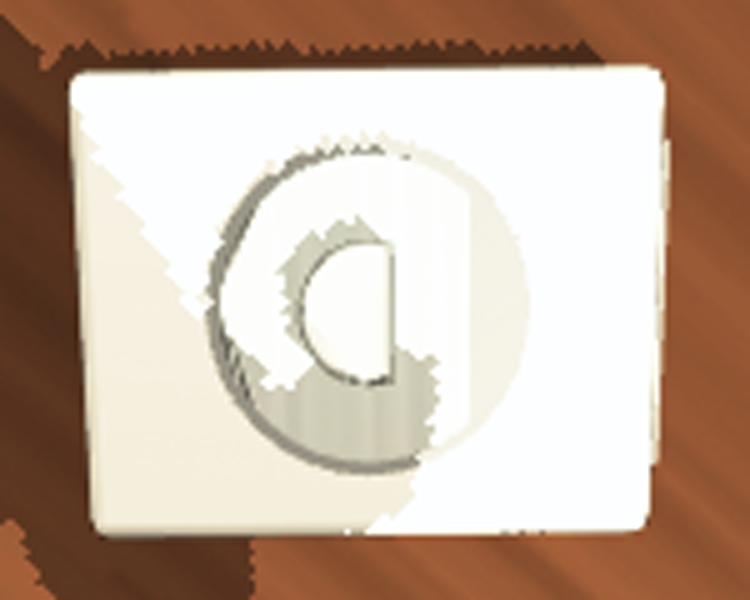

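Run:
```python
from h import *
from scipy.spatial.transform import Rotation as R
f=dict(np.load('w4.npz'));pos=f['pos'];M=R.from_euler('xyz',f['ori']).as_matrix()
c=lambda x,y:[244.6+x/5,39.6+y/5]
t=lambda p:np.round((p-pos)@M,1)
print('shaft flat mid, left, top, bot',t(ray(f,[c(393,311),c(303,311),c(370,240),c(370,383)],71)).tolist())
print('plate flat mid,top,bot',t(ray(f,[c(470,308),c(372,150),c(372,468)],58)).tolist())
print('house wrist/topcam',t(np.array([[616.3,-191.5,48],[612.5,-190.3,48]])),np.degrees(f['ori'][2]))
for p in ([616.3,-191.5,48],): print(proj(f,p))
```

```text
shaft flat mid, left, top, bot [[67.6, 6.7, 111.4], [67.7, -6.0, 111.4], [77.2, 3.5, 111.3], [57.8, 3.4, 111.4]]
plate flat mid,top,bot [[67.8, 18.4, 124.4], [89.9, 4.0, 124.3], [44.5, 3.7, 124.4]]
house wrist/topcam [[ 67.4   3.8 134.4]
 [ 65.3   0.4 134.4]] 40.50754842486097
[[318.80071182 101.66618367]]
```

Request:
{"api": "servo_tool", "payload": {"plan": [{"jaw": 1,"tx": 0.15,"ty": 0.006,"tz": 0,"yaw": 0},{"jaw": 1,"tx": 0.3,"ty": 0.012,"tz": 0.1,"yaw": 0},{"jaw": 1,"tx": 0.45,"ty": 0.02,"tz": 0.25,"yaw": 0},{"jaw": 1,"tx": 0.583,"ty": 0.025,"tz": 0.4,"yaw": 0},{"jaw": 1,"tx": 0.583,"ty": 0.025,"tz": 0.5,"yaw": 0}]}}

```text
clock: 8.35
position: [620.9, -181.5, 121.0]
orientation: [-3.139, -0.0, 0.718]
ft_force: [-0.0, 0.6, -1.3]
finger_gap: 0.14
grip_force: 79.6
```

Request:
{"api": "servo_tool", "payload": {"plan": [{"jaw": 1,"tx": 0,"ty": 0,"tz": 0,"yaw": 0},{"jaw": 1,"tx": 0,"ty": 0,"tz": 0,"yaw": 0},{"jaw": 1,"tx": 0,"ty": 0,"tz": 0,"yaw": 0},{"jaw": 1,"tx": 0,"ty": 0,"tz": 0,"yaw": 0},{"jaw": 1,"tx": 0,"ty": 0,"tz": 0,"yaw": 0}]}}

```text
clock: 8.85
position: [619.1, -187.0, 124.0]
orientation: [3.141, -0.001, 0.711]
ft_force: [-0.8, -1.2, -1.3]
finger_gap: 0.139
grip_force: 79.6
```

Run:
```python
from h import *
from bench import env,optics
f=optics.grab_frame('wrist');g=optics.grab_frame('scene');s=env.get_state();print(s['position'],s['orientation'],s['ft_force'])
np.savez('w5.npz',**f,pos=s['position'],ori=s['orientation']);np.savez('s5.npz',**g)
p=proj(g,[616,-191,75])[0].astype(int);print(p)
a=cv2.resize(f['image'][130:280,240:400],(480,450),interpolation=cv2.INTER_CUBIC);b=cv2.resize(g['image'][p[1]-38:p[1]+37,p[0]-26:p[0]+26],(312,450),interpolation=cv2.INTER_CUBIC)
cv2.imwrite('pics/c5.png',np.hstack([a,b])[:,:,::-1])
```

```text
[ 619.07289831 -186.77509394  123.65840917] [ 3.14133660e+00 -5.55139807e-04  7.10797666e-01] [-0.34219122  0.60575904 -0.32561998]
[215 221]
```

View pics/c5.png

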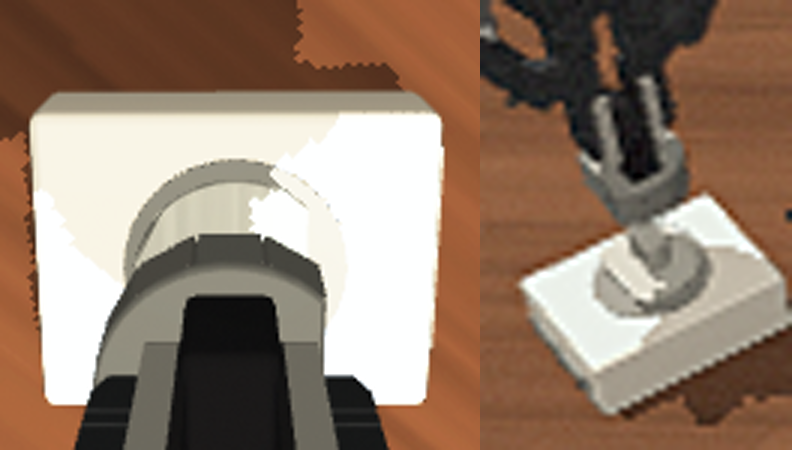

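The knob hovers over the dial in both views (wrist crop: plate's far rim at (235,180), knob's skirt rim at (228,235)). The arm has settled now, so I measure both in this one frame.

Run:
```python
from h import *
from scipy.spatial.transform import Rotation as R
f=dict(np.load('w5.npz'));pos=f['pos'];M=R.from_euler('xyz',f['ori']).as_matrix()
c=lambda x,y:[239.67+x/3,129.67+y/3]
t=lambda uv,z:np.round((ray(f,uv,z)-pos)@M,1)
H=t([c(32,114),c(440,114),c(426,404),c(47,404)],48);print(H.tolist(),H.mean(0))
print('plate far',t([c(232,181)],58),'plate flat',t([c(308,225)],58))
zb=pos[2]-25.7
print('skirt flat low',t([c(325,297)],zb),'rim far',t([c(228,235)],zb),'rim top far',t([c(228,264)],zb+18), 'flat top',t([c(324,318)],zb+18))
print('bar x sides at top',t([c(188,345),c(283,345)],zb+42))
x=f['image'].astype(int)
print('col',[(v,x[v,305:318].mean().round()) for v in range(160,232,2)])
```

```text
[[29.7, -42.2, 75.7], [29.6, 44.9, 75.7], [-38.8, 45.5, 75.6], [-38.6, -42.5, 75.6]] [-4.525  1.425 75.65 ]
plate far [[17.5  0.4 65.7]] plate flat [[ 7.9 16.4 65.7]]
skirt flat low [[ 7.3 16.5 25.7]] rim far [[18.6 -0.4 25.7]] rim top far [[19.8 -0.3  7.7]] flat top [[10.8 14.6  7.7]]
bar x sides at top [[ 16.9  -5.6 -16.3]
 [ 16.9   7.  -16.3]]
col [(160, np.float64(93.0)), (162, np.float64(142.0)), (164, np.float64(146.0)), (166, np.float64(151.0)), (168, np.float64(216.0)), (170, np.float64(237.0)), (172, np.float64(242.0)), (174, np.float64(242.0)), (176, np.float64(242.0)), (178, np.float64(242.0)), (180, np.float64(242.0)), (182, np.float64(241.0)), (184, np.float64(170.0)), (186, np.float64(145.0)), (188, np.float64(145.0)), (190, np.float64(138.0)), (192, np.float64(180.0)), (194, np.float64(201.0)), (196, np.float64(201.0)), (198, np.float64(201.0)), (200, np.float64(201.0)), (202, np.float64(200.0)), (204, np.float64(200.0)), (206, np.float64(200.0)), (208, np.float64(83.0)), (210, np.float64(75.0)), (212, np.float64(70.0)), (214, np.float64(70.0)), (216, np.float64(70.0)), (218, np.float64(89.0)), (220, np.float64(123.0)), (222, np.float64(140.0)), (224, np.float64(140.0)), (226, np.float64(141.0)), (228, np.float64(69.0)), (230, np.float64(14.0))]
```

Request:
{"api": "servo_tool", "payload": {"plan": [{"jaw": 1,"tx": -0.012,"ty": 0.006,"tz": 0.05,"yaw": 0},{"jaw": 1,"tx": -0.012,"ty": 0.006,"tz": 0.1,"yaw": 0},{"jaw": 1,"tx": -0.012,"ty": 0.006,"tz": 0.15,"yaw": 0},{"jaw": 1,"tx": -0.012,"ty": 0.006,"tz": 0.19,"yaw": 0},{"jaw": 1,"tx": -0.012,"ty": 0.006,"tz": 0.19,"yaw": 0}]}}

```text
clock: 9.45
position: [617.9, -187.9, 99.4]
orientation: [-3.14, 0.001, 0.711]
ft_force: [0.3, 0.6, -1.0]
finger_gap: 0.138
grip_force: 79.6
```

Request:
{"api": "servo_tool", "payload": {"plan": [{"jaw": 1,"tx": 0,"ty": 0,"tz": 0,"yaw": 0},{"jaw": 1,"tx": 0,"ty": 0,"tz": 0,"yaw": 0},{"jaw": 1,"tx": 0,"ty": 0,"tz": 0.01,"yaw": 0},{"jaw": 1,"tx": 0,"ty": 0,"tz": 0.025,"yaw": 0},{"jaw": 1,"tx": 0,"ty": 0,"tz": 0.035,"yaw": 0}]}}

```text
clock: 9.95
position: [618.4, -188.0, 96.1]
orientation: [-3.141, -0.0, 0.711]
ft_force: [-0.4, -0.2, -0.6]
finger_gap: 0.145
grip_force: 79.6
```

Request:
{"api": "servo_tool", "payload": {"plan": [{"jaw": 1,"tx": 0,"ty": 0,"tz": 0.008,"yaw": 0},{"jaw": 1,"tx": 0,"ty": 0,"tz": 0.016,"yaw": 0},{"jaw": 1,"tx": 0,"ty": 0,"tz": 0.024,"yaw": 0},{"jaw": 1,"tx": 0,"ty": 0,"tz": 0.03,"yaw": 0},{"jaw": 1,"tx": 0,"ty": 0,"tz": 0.03,"yaw": 0}]}}

```text
clock: 10.45
position: [618.3, -188.4, 92.6]
orientation: [3.142, 0.0, 0.711]
ft_force: [0.1, -1.4, -0.9]
finger_gap: 0.136
grip_force: 79.6
```

Request:
{"api": "servo_tool", "payload": {"plan": [{"jaw": 1,"tx": 0,"ty": 0,"tz": 0.01,"yaw": 0},{"jaw": 1,"tx": 0,"ty": 0,"tz": 0.02,"yaw": 0},{"jaw": 1,"tx": 0,"ty": 0,"tz": 0.03,"yaw": 0},{"jaw": 1,"tx": 0,"ty": 0,"tz": 0.03,"yaw": 0},{"jaw": 1,"tx": 0,"ty": 0,"tz": 0.03,"yaw": 0}]}}

```text
clock: 10.95
position: [618.2, -188.4, 88.9]
orientation: [-3.142, 0.0, 0.711]
ft_force: [-1.5, -3.1, -2.5]
finger_gap: 0.142
grip_force: 79.4
```

Request:
{"api": "servo_tool", "payload": {"plan": [{"jaw": 1,"tx": 0,"ty": 0,"tz": 0.01,"yaw": 0},{"jaw": 1,"tx": 0,"ty": 0,"tz": 0.02,"yaw": 0},{"jaw": 1,"tx": 0,"ty": 0,"tz": 0.03,"yaw": 0},{"jaw": 1,"tx": 0,"ty": 0,"tz": 0.03,"yaw": 0},{"jaw": 1,"tx": 0,"ty": 0,"tz": 0.03,"yaw": 0}]}}

```text
clock: 11.45
position: [618.3, -188.4, 85.3]
orientation: [3.142, 0.0, 0.711]
ft_force: [-2.3, -4.0, -1.0]
finger_gap: 0.138
grip_force: 79.5
```

Request:
{"api": "servo_tool", "payload": {"plan": [{"jaw": 1,"tx": -0.006,"ty": 0,"tz": 0.01,"yaw": 0},{"jaw": 1,"tx": -0.006,"ty": 0,"tz": 0.02,"yaw": 0},{"jaw": 1,"tx": -0.006,"ty": 0,"tz": 0.03,"yaw": 0},{"jaw": 1,"tx": -0.006,"ty": 0,"tz": 0.03,"yaw": 0},{"jaw": 1,"tx": -0.006,"ty": 0,"tz": 0.03,"yaw": 0}]}}

```text
clock: 11.95
position: [618.1, -188.4, 82.0]
orientation: [3.141, -0.0, 0.711]
ft_force: [-1.5, -2.9, 2.3]
finger_gap: 0.14
grip_force: 80.1
```

Request:
{"api": "servo_tool", "payload": {"plan": [{"jaw": 1,"tx": 0,"ty": 0,"tz": 0.005,"yaw": 0},{"jaw": 1,"tx": 0,"ty": 0,"tz": 0.01,"yaw": 0},{"jaw": 1,"tx": 0,"ty": 0,"tz": 0.015,"yaw": 0},{"jaw": 1,"tx": 0,"ty": 0,"tz": 0.015,"yaw": 0},{"jaw": 1,"tx": 0,"ty": 0,"tz": 0.015,"yaw": 0}]}}

```text
clock: 12.45
position: [618.1, -188.5, 80.2]
orientation: [3.141, -0.0, 0.711]
ft_force: [-0.1, -1.7, 4.5]
finger_gap: 0.141
grip_force: 80.2
```

Request:
{"api": "servo_tool", "payload": {"plan": [{"jaw": 1,"tx": 0,"ty": 0,"tz": 0.005,"yaw": 0},{"jaw": 1,"tx": 0,"ty": 0,"tz": 0.01,"yaw": 0},{"jaw": 1,"tx": 0,"ty": 0,"tz": 0.015,"yaw": 0},{"jaw": 1,"tx": 0,"ty": 0,"tz": 0.015,"yaw": 0},{"jaw": 1,"tx": 0,"ty": 0,"tz": 0.015,"yaw": 0}]}}

```text
clock: 12.95
position: [618.1, -188.5, 78.4]
orientation: [3.141, -0.0, 0.711]
ft_force: [-1.0, -1.0, 5.9]
finger_gap: 0.141
grip_force: 80.4
```

Request:
{"api": "servo_tool", "payload": {"plan": [{"jaw": 1,"tx": 0,"ty": 0,"tz": 0.005,"yaw": 0},{"jaw": 1,"tx": 0,"ty": 0,"tz": 0.01,"yaw": 0},{"jaw": 1,"tx": 0,"ty": 0,"tz": 0.01,"yaw": 0},{"jaw": 1,"tx": 0,"ty": 0,"tz": 0.01,"yaw": 0},{"jaw": 1,"tx": 0,"ty": 0,"tz": 0.01,"yaw": 0}]}}

```text
clock: 13.45
position: [618.1, -188.5, 77.6]
orientation: [3.142, -0.001, 0.711]
ft_force: [-2.5, 0.0, 10.1]
finger_gap: 0.141
grip_force: 81.1
```

Run:
```python
from h import *
from bench import env,optics
F=[]
for i in range(6):
    f=optics.grab_frame('wrist' if i%2 else 'scene');F.append(f);s=env.get_state();print(np.round(s['position'],1),np.round(s['ft_force'],1),s['grip_force'])
g,f=F[4],F[5];p=[215,221]
a=cv2.resize(f['image'][100:280,240:400],(400,450),interpolation=cv2.INTER_CUBIC);b=cv2.resize(g['image'][p[1]-38:p[1]+37,p[0]-26:p[0]+36],(372,450),interpolation=cv2.INTER_CUBIC)
cv2.imwrite('pics/c6.png',np.hstack([a,b])[:,:,::-1])
```

```text
[ 618.1 -188.5   77.6] [-1.6 -0.3  9.2] 81.0913610458374
[ 618.1 -188.5   77.7] [-1.9 -1.8 10.1] 81.09176516532898
[ 618.1 -188.5   77.6] [-1.3  0.   9. ] 81.09115362167358
[ 618.1 -188.4   77.7] [-1.5 -0.   9.3] 81.09113216400146
[ 618.1 -188.5   77.7] [-1.5 -0.8  9.7] 81.09086036682129
[ 618.1 -188.5   77.6] [-1.8  0.3  8.3] 81.09136819839478
```

View pics/c6.png

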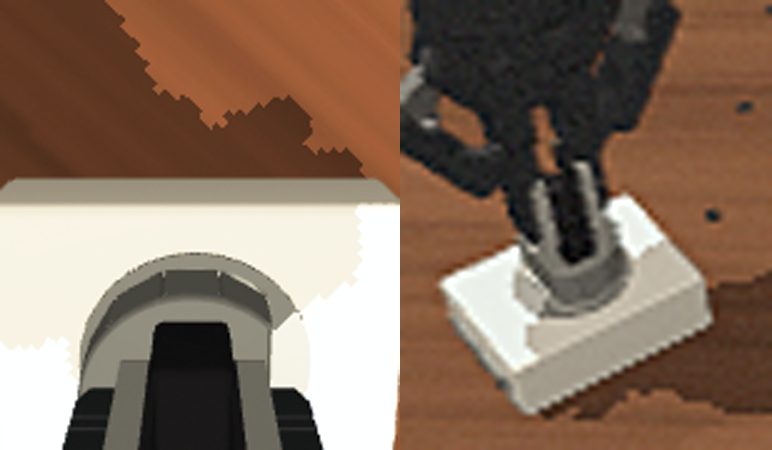

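The knob sits flush on the plate in both views (scene crop 575,270), flats together. At TCP z 77.6 and about 10 N the dial has reached its stop. Handing in.

```bash
python3 -c "
from bench import hand_in
print(hand_in())"
```

```text
the job is handed in; nothing more can be done
None
```

The job is handed in: the knob is home on the D-shaft with its flat matched and the dial pressed to its stop at about 10 N. The hand still holds it down, and no verdict came back.

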